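# Spin the bearing test wheel and brake it on its index line

## Robot

A 6-joint arm with a two-finger parallel gripper is mounted at the origin on the work surface. World frame = base frame: x ahead of the robot, y to its left, z up, the work surface at z = 0. Lengths are in m, angles in rad, forces in N, time in s.
With the tool pointing down it reaches from about 0.3 to 0.775 m from the base axis. Payload 14.6 kg.
Tool frame: the origin (TCP) lies at the centre of the arm's flange, where the gripper is bolted on; the fingertips stand 199 mm ahead of it and the grasp point (between the pads) lies ctrl.tcp_to_grasp ahead of it (ctrl.tcp_to_grasp is the distance from the TCP to the grasp point, in m); z points along the fingers, y is the line along which they close (so a half turn about z gives the same grasp; the last joint's range is limited). The gripper opens to 94 mm and grips with 3 to 60 N. Pads are 16 mm wide; open, the fingers measure 119 mm over their backs; the gripper's body (75 mm by 177 mm) begins 78 mm behind the grasp point.
Start: joints at [1.238, 0.3, 1.521, -0, 1.321, -0.067], TCP at [0.144, 0.531, 0.405] pointing down, gripper open.
Joint ranges: [-3.03, 3.03], [-0.79, 2.21], [0.23, 2.52], [-1.04, 4.18], [0, 3.07], [-2.55, 2.55]. Speed limits (rad/s): [2.22, 2.22, 2.57, 3.14, 3.14, 3.14].

## Interface

Orientations are given as [roll, pitch, yaw] about the fixed x, y, z axes, in that order (R = Rz(yaw) Ry(pitch) Rx(roll)).
In Python, from station import ctrl gives the robot as it stands. The module is installed in compiled form; this text tells all that it offers.
- The arm moves only by the shell command python3 -m jog 'ROWS' [OPENING] [FORCE]. ROWS is JSON, a list of rows, each a list of 6 numbers: the shift along the tool's x, y, z in cm, then the turn, a rotation vector about the tool's x, y, z in rad. In form: [[tx, ty, tz, ax, ay, az], ...]. A call has 1 to 8 rows; each row is the pose to reach, as a shift and turn from the pose commanded when the call began, along the tool's axes at that moment; what a row does not reach only later rows make up. A row lasts 1/10 s, in which the tool goes at most 50 mm and 8.59 degrees, less where a joint would pass 70% of its speed; a pose out of reach is approached as far as the arm can. A call with a gripper value outside its range is refused whole. OPENING is the opening in per cent of the stroke, from 0 (shut) to 100 (fully open), set as the call begins (- or left out, the last holds). The fingers move at their own pace and stop on an object; FORCE is the grip in N (left out, the last holds). Time passes only in rows, so rows that repeat a pose let the fingers close. It gives the time, the measured TCP pose, the force, the opening and the grip force at its end, in the units of the state.
- ctrl.get_obs(): the state, without advancing time (a new reading comes with each control period).
- ctrl.camera(name): name is "side" or "top" or "wrist"; returns a dict with "img" (400x640x3 uint8, blue, green, red), "intrinsics" (3x3 intrinsics, pixels), "R" (3x3) and "t" (3): a world point X has camera coordinates R X + t. Camera axes: x right, y down, z forward; pixel columns grow to the right and rows downward; lengths in m; the calibration is good to about 2 mm. The wrist camera is an equidistant fisheye: a pixel r from the principal point sees the ray r / f radians off the axis. A picture is of the moment at which its call begins. There is no depth.
- ctrl.hand_in(): hands the job in; it is judged then, once.
The state is a dict: "time_s": time; "qpos": joint angles; "joint_vel": joint speeds; "tau": joint torques, N m; "ee_pos": TCP position; "eef_rot": TCP orientation; "force": force on the tool from outside, world axes, zero at the start; "moment": the same for the moment, N m; "grip_width": finger opening in m; "grip_force": force on a finger pad.
Only numpy, scipy, OpenCV 4.12 (cv2) and the standard library are available. Lean on these libraries where they do the work, as an engineer would, in place of code of your own. Each camera call takes 0.05 s, during which the arm holds its last target. There are 200 camera calls.

## Task

Check that the wheel on the bearing test rig runs freely: with a fingertip against its post, flick it so that it spins by itself for at least two full turns, either way round. Then brake it by pressing a fingertip gently down on its flat face, so that the first place where it comes to rest is with its black index line lined up with the fixed pointer, and finish while still pressing it there, holding it still. Take hold of nothing, do not pull the wheel up, and leave the other things on the bench alone.

Things in the scene. Friction and masses are not known exactly. Their poses are not given: they have to be found in the camera images.
- rig: the fixed test rig: a dark round base 200 mm across and 14 mm high with an aluminium column, bolted to the bench. Origin on the bench, under the wheel's axis, which is vertical. Its x axis points from the wheel's axis towards the pointer; z is up. It may stand turned any way.
- pointer (a point): tip of the fixed pointer: a dark steel cone lying level, 24 mm long, 12 mm thick at its root, aimed at the wheel's axis. The tip is 97 mm from the axis and 69 mm above the bench, 7 mm outside the wheel's rim. Its upright bracket (10 x 16 mm) stands 121 to 131 mm from the axis, top 76 mm above the bench.
- disc: the wheel: level aluminium disc 180 mm across, 6 mm thick, 0.35 to 0.55 kg, with a hub cap (26 mm across, 5 mm high), one post, one black index line. Origin on the axis at its underside, 66 mm above the bench; top face at 72 mm. Its x axis runs through post and index line. The face is bare from 50 to 90 mm from the axis: a fingertip held just above it 75 mm out lets the post pass inside.
- post (a point): middle of the top of the wheel's post: a plain steel pin 10 mm in diameter, rising 24 mm from the wheel's face (its top is 96 mm above the bench), 45 mm from the axis, on the line from the axis through the index line. Push it sideways, tangentially, with a fingertip; do not put it between the fingers.
- mark (a point): point on the black index line, on the wheel's face 85 mm from the axis. The line is 5 mm wide and runs radially from 52 to 89 mm from the axis, outside the post. It lines up with the pointer when this point lies between axis and pointer tip.
- spin (a joint): wheel angle, rad, growing anticlockwise from above, counting on past full turns, no stops; at 0 and multiples of 2 pi the index line points at the pointer. Starts at rest between 1.54 and 4.74. It coasts, losing about 63 % of its speed in 4 to 7 s (from 5 rad/s: 3 to 5 turns; its last pass of the pointer may be at up to 1.5 rad/s); a light press of a fingertip on its face stops it almost at once.
- mount (a joint): how far the wheel and its bearing have sunk on the rig's soft rubber spring, m; 0 at rest (within 0.001), growing as the wheel is pressed down, about 2 N per mm, stop at 0.012; negative if the wheel is pulled up.
- screwdriver: loose screwdriver lying on the bench, a bystander, about 200 mm long, origin at its middle underside
- tape: loose roll of black tape lying flat, 80 mm across, 20 mm high, a bystander, origin under its centre
- spray: loose can standing upright, 52 mm across, 150 mm high, a bystander, origin under its centre
- meter: loose grey hand meter lying on its back, 140 x 70 x 30 mm, a bystander, origin under its centre
Mind the look-alikes: they are no part of the job. There is more than one size of the rig; the job needs the largest.

How it is judged:
By the outcome, as a careful person would: the job done as asked, in the order asked, and still so for the second after the job is handed in, while the arm keeps its last pose, push and grip.
It also fails if it takes over 67 s, if anything falls off the work surface, if the arm or the gripper's body presses on something with over 40 N, if the wrist force passes 120 N, or if a joint passes its speed limit or range.

## Working session

There is one attempt and no reset: what is moved stays moved. The work goes in short steps, Python scripts to look and compute and a shell command to move; the robot and the scene stay as the last step left them, time stands still between calls to the robot, and variables do not carry over. Pictures are saved under pics/ and viewed, at most 10 in all, crops included, and the job is handed in when it is done.

```bash
ls; mkdir -p pics; cat > h.py <<'E'
import numpy as np, cv2
from station import ctrl
def cam(n):
    c=ctrl.camera(n); c['R']=np.array(c['R']);c['t']=np.array(c['t']);c['K']=np.array(c['intrinsics']);c['n']=n;return c
def proj(c,X):
    X=np.atleast_2d(X)@c['R'].T+c['t'];K=c['K']
    if c['n']=='wrist':
        r=np.linalg.norm(X[:,:2],axis=1);th=np.arctan2(r,X[:,2]);s=(th/np.maximum(r,1e-9))[:,None]
        return X[:,:2]*s*[K[0,0],K[1,1]]+K[:2,2]
    return X[:,:2]/X[:,2:]*[K[0,0],K[1,1]]+K[:2,2]
def ray(c,uv):
    uv=np.atleast_2d(np.array(uv,float));K=c['K'];p=(uv-K[:2,2])/[K[0,0],K[1,1]]
    if c['n']=='wrist':
        th=np.linalg.norm(p,axis=1,keepdims=True);d=np.hstack([p/np.maximum(th,1e-9)*np.sin(th),np.cos(th)])
    else: d=np.hstack([p,np.ones((len(p),1))])
    return -c['R'].T@c['t'], d@c['R']
def plane(c,uv,z):
    o,d=ray(c,uv); return o+d*((z-o[2])/d[:,2:])
E
python3 - <<'E'
from h import *
o=ctrl.get_obs();print(o['time_s'],o['ee_pos'],o['eef_rot'],o['grip_width'],ctrl.tcp_to_grasp)
for n in('top','side','wrist'):
    c=cam(n);cv2.imwrite(f'pics/{n}0.png',c['img']);print(n,c['K'].round(1).tolist(),(-c['R'].T@c['t']).round(3),c['R'].round(2).tolist())
E
```

```text
pics
0.0 [0.14445849 0.53064652 0.40408527] [-3.14044891e+00 -8.83286027e-05  2.87582746e+00] 0.09418656687102125 0.1804
top [[380.6, 0.0, 321.6], [0.0, 380.6, 202.0], [0.0, 0.0, 1.0]] [ 0.285 -0.019  1.052] [[0.01, -1.0, -0.01], [-0.98, -0.01, -0.2], [0.2, 0.01, -0.98]]
side [[381.1, 0.0, 318.9], [0.0, 381.1, 201.0], [0.0, 0.0, 1.0]] [ 0.041 -0.729  0.69 ] [[0.83, -0.55, -0.02], [-0.33, -0.48, -0.81], [0.44, 0.68, -0.58]]
wrist [[309.7, 0.0, 317.8], [0.0, 309.7, 198.2], [0.0, 0.0, 1.0]] [0.082 0.549 0.384] [[0.26, 0.97, -0.0], [0.94, -0.25, 0.23], [0.22, -0.06, -0.97]]
```

View pics/top0.png

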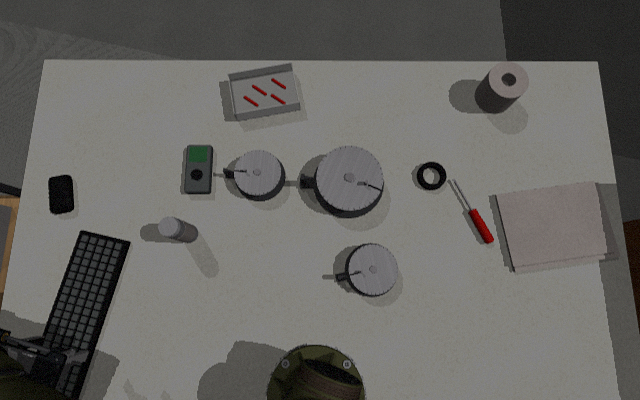

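View pics/side0.png

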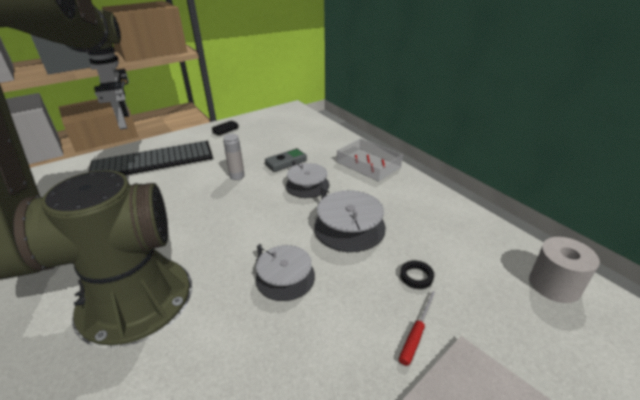

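Top view: three rigs, at pixels (258,173), (348,180) and (371,270). The one at (348,180) is clearly the largest. Its pointer is on the left (~305,182) and its index line on the right (~372,184). In the side view the same rig is at (350,215). The look-alikes are the two smaller rigs. Next I'll measure the disc and take a close crop.

```bash
python3 - <<'E'
from h import *
ims=[]
for n,(u,v),sz in(('top',(348,178),50),('side',(350,212),50)):
    c=cam(n);g=cv2.cvtColor(c['img'],cv2.COLOR_BGR2GRAY)
    cr=c['img'][v-sz:v+sz,u-sz-10:u+sz+10];ims.append(cv2.resize(cr,None,fx=5,fy=5,interpolation=cv2.INTER_CUBIC)[:,:])
    # rig colour sample
    print(n,c['img'][v-5:v+5:4,u-20].tolist(),g[v-45,u-30:u+60:6].tolist(), g[v,u-60:u+60:5].tolist())
cv2.imwrite('pics/crop1.png',cv2.resize(np.vstack(ims),(480,800))[:, :] if 0 else cv2.resize(np.hstack(ims),(800,333)))
E
```

```text
top [[113, 110, 112], [114, 112, 114], [112, 108, 110]] [130, 133, 131, 130, 125, 128, 126, 130, 127, 134, 126, 131, 129, 131, 129] [132, 130, 79, 46, 24, 33, 111, 114, 108, 113, 109, 114, 94, 95, 110, 107, 108, 110, 112, 127, 130, 132, 129, 130]
side [[157, 155, 155], [159, 156, 156], [158, 157, 156]] [152, 178, 177, 157, 152, 123, 126, 125, 125, 128, 151, 143, 145, 147, 178] [181, 178, 176, 181, 141, 115, 152, 157, 156, 156, 156, 153, 141, 128, 155, 153, 153, 152, 154, 174, 177, 179, 177, 179]
```

View pics/crop1.png

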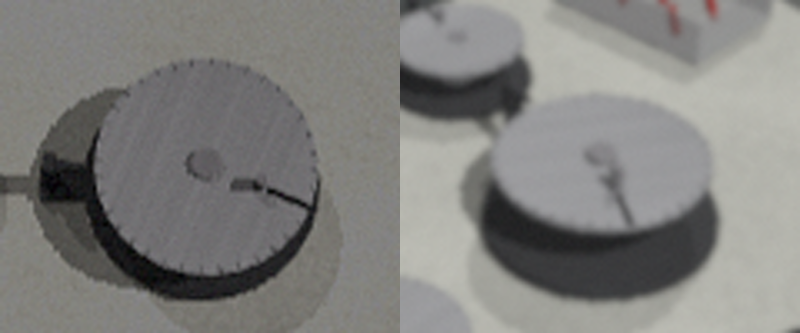

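Crop: the big wheel's post and line point right and slightly down in the top view. The line runs from ≈(368,184) to (382,190) px, the hub is at (349,177), and the pointer and bracket are dark on the left at ≈(303–315,182). Next I'll triangulate.

```bash
cat >> h.py <<'E'
def tri(a,ua,b,ub):
    A=np.zeros((3,3));B=np.zeros(3)
    for c,u in((a,ua),(b,ub)):
        o,d=ray(c,u);d=d[0]/np.linalg.norm(d[0]);M=np.eye(3)-np.outer(d,d);A+=M;B+=M@o
    return np.linalg.solve(A,B)
E
python3 - <<'E'
from h import *
t=cam('top');s=cam('side')
print('hub',tri(t,(349.2,177),s,(350,207.6)).round(4),'z77:',plane(t,(349.2,177),.077).round(4),plane(s,(350,207.6),.077).round(4))
# disc ellipse in top: smoothed mask
for c,(u,v) in((t,(349,180)),(s,(350,210))):
    g=cv2.bilateralFilter(cv2.cvtColor(c['img'],cv2.COLOR_BGR2GRAY),7,12,5)
    m=np.zeros((402,642),np.uint8);r=g.copy()
    cv2.floodFill(r,m,(u-15,v-6),255,3,3,4|cv2.FLOODFILL_MASK_ONLY|(255<<8))
    m=cv2.morphologyEx(m[1:-1,1:-1],cv2.MORPH_OPEN,np.ones((3,3)))
    k=max(cv2.findContours(m,0,2)[0],key=cv2.contourArea);k=cv2.convexHull(k).reshape(-1,2)
    P=plane(c,k,.072)[:,:2];(cx,cy),R=cv2.minEnclosingCircle(P.astype(np.float32))
    A=np.c_[2*P,np.ones(len(P))];q=np.linalg.lstsq(A,(P**2).sum(1),rcond=None)[0]
    print(c['n'],cv2.contourArea(k),'enc',cx,cy,R,'fit',q[:2],np.sqrt(q[2]+q[0]**2+q[1]**2))
print('line',plane(t,[(368.4,184.4),(381.9,190.4)],.072).round(4))
print('line side',plane(s,[(290+(615-400)/3.333,162+188/3.333),(290+232/3.333,162+226/3.333)],.072).round(4))
print('ptr',plane(t,[(288+92/3.33,128+178/3.33),(288+45/3.33,128+178/3.33)],.07).round(4))
E
```

```text
hub [ 0.556  -0.0856  0.0778] z77: [[ 0.5551 -0.0851  0.077 ]] [[ 0.558 -0.085  0.077]]
top 3252.0 enc 0.5566971898078918 -0.08548833429813385 0.0887279137969017 fit [ 0.55664913 -0.08571   ] 0.08770123898580828
side 166297.0 enc 0.9556542038917542 0.6557973623275757 1.4418799877166748 fit [1.00276144 0.6412278 ] 1.390525192360536
line [[ 0.5365 -0.1363  0.072 ]
 [ 0.5204 -0.1717  0.072 ]]
line side [[ 0.5431 -0.124   0.072 ]
 [ 0.5252 -0.1678  0.072 ]]
ptr [[0.5442 0.004  0.07  ]
 [0.5439 0.0416 0.07  ]]
```

Axis ≈(0.5565,-0.0855), and hub height 0.078 agrees with the text's 0.077. Line direction ≈ -113°, pointer ≈ 96°. I'll close the fingers and go above the brake spot (far side, 90° from the pointer), then look with the wrist camera.

```bash
python3 -m jog '[[-63,-46,0,0,0,-0.27],[-63,-46,0,0,0,-0.27],[-63,-46,0,0,0,-0.27],[-63,-46,0,0,0,-0.27],[-63,-46,0,0,0,-0.27],[-63,-46,0,0,0,-0.27],[-63,-46,0,0,0,-0.27],[-63,-46,0,0,0,-0.27]]' 0 5; python3 - <<'E'
from h import *
o=ctrl.get_obs();print(o['time_s'],o['ee_pos'].round(4),o['eef_rot'].round(4),o['grip_width'])
y=o['eef_rot'][2];d=np.array([.632,-.078])-o['ee_pos'][:2]
print(d@[np.cos(y),np.sin(y)],d@[np.sin(y),-np.cos(y)])
E
```

```text
time_s: 1.15
ee_pos: [0.3936, 0.2182, 0.4049]
eef_rot: [3.141, 0.001, -3.137]
force: [0.0, 0.1, 0.4]
grip_width: 0.0335
grip_force: 0.0
1.15 [0.3936 0.2182 0.4049] [ 3.1413e+00  6.0000e-04 -3.1373e+00] 0.03347244848347061
-0.23713316360718514 -0.29725025227612795
```

```bash
python3 -m jog '[[-23.7,-29.7,8,0,0,0],[-23.7,-29.7,8,0,0,0],[-23.7,-29.7,8,0,0,0],[-23.7,-29.7,8,0,0,0],[-23.7,-29.7,8,0,0,0],[-23.7,-29.7,8,0,0,0],[-23.7,-29.7,8,0,0,0],[-23.7,-29.7,8,0,0,0]]'; python3 -m jog '[[-0.03,0,0,0,0,0],[-0.03,0,0,0,0,0]]'; python3 - <<'E'
from h import *
c=cam('wrist');cv2.imwrite('pics/w1.png',c['img'])
np.savez('w1.npz',**{k:c[k] for k in('R','t','K')})
print((-c['R'].T@c['t']).round(4));a=np.array([.5565,-.0855,.077])
print(proj(c,[a]))
E
```

```text
time_s: 1.95
ee_pos: [0.6321, -0.0783, 0.3237]
eef_rot: [3.142, -0.001, -3.138]
force: [-0.0, 0.6, 1.1]
grip_width: 0.0007
grip_force: 0.0
time_s: 2.15
ee_pos: [0.6314, -0.0762, 0.3239]
eef_rot: [3.141, -0.001, -3.138]
force: [-0.1, 0.4, 0.2]
grip_width: 0.0006
grip_force: 0.0
[ 0.5669 -0.0756  0.3043]
[[304.01191345 112.85134907]]
```

View pics/w1.png

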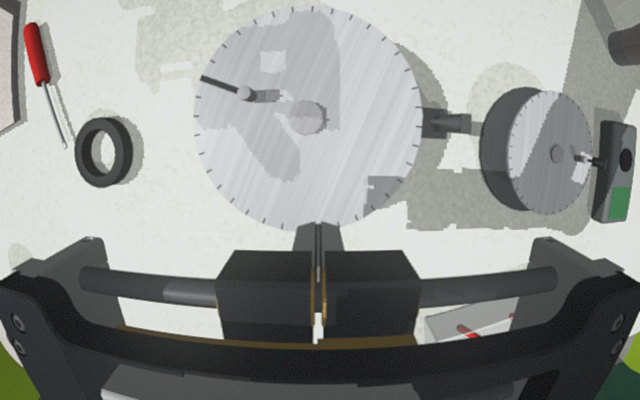

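Wrist view: hub at ≈(309,117), post top (245,93), line from (237,92) to (201,78), pointer cone on the right from (424,117) to the bracket at ≈(465,122), fingertips at (318,225). Next I'll unwrap it to refine the axis, pointer angle and line angle.

```bash
cat >> h.py <<'E'
from scipy.optimize import least_squares
def unwrap(c,ax,z,r,th):
    T,Rr=np.meshgrid(th,r,indexing='ij');X=np.stack([ax[0]+Rr*np.cos(T),ax[1]+Rr*np.sin(T),0*T+z],-1).reshape(-1,3)
    uv=proj(c,X).astype(np.float32).reshape(len(th),len(r),2)
    return cv2.remap(cv2.cvtColor(c['img'],cv2.COLOR_BGR2GRAY),uv[...,0],uv[...,1],cv2.INTER_LINEAR).astype(float)
def axis_fit(c,ax,z=.072):
    th=np.radians(np.arange(0,360,2.));r=np.arange(.078,.104,.0005)
    for _ in range(3):
        U=cv2.GaussianBlur(unwrap(c,ax,z,r,th),(9,5),0);G=np.abs(np.gradient(U,axis=1))
        k=G.argmax(1);ok=G[np.arange(len(th)),k]>1.5
        P=np.c_[ax[0]+r[k]*np.cos(th),ax[1]+r[k]*np.sin(th)][ok]
        s=least_squares(lambda p:np.hypot(P[:,0]-p[0],P[:,1]-p[1])-p[2],[*ax,.09],loss='soft_l1',f_scale=.001)
        ax=s.x[:2]
    return s.x,ok.sum(),np.median(abs(s.fun))
def line_ang(c,ax,z=.072):
    th=np.radians(np.arange(0,360,.5));U=unwrap(c,ax,z,np.arange(.056,.087,.001),th)
    p=np.percentile(U,70,axis=1) # line must be dark along its whole length
    base=np.median(p);w=np.clip(base*.55-p,0,None)
    return np.degrees(np.angle((w*np.exp(1j*th)).sum())),(w>0).sum()*.5,p.min(),base
def ptr_ang(c,ax,z=.069):
    th=np.radians(np.arange(50,140,.25));U=unwrap(c,ax,z,np.arange(.104,.119,.001),th)
    out=[]
    for i in range(U.shape[1]):
        w=np.clip(80-U[:,i],0,None);out.append(np.degrees((w*th).sum()/max(w.sum(),1e-9)))
    return np.round(out,1)
E
python3 - <<'E'
from h import *
for n in('wrist','top'):
    c=cam(n);f=axis_fit(c,[.5565,-.0855]);print(n,f);ax=f[0][:2]
    print('line',line_ang(c,ax),'ptr',ptr_ang(c,ax))
    if n=='wrist': print(tri(c,(309,117),cam('side'),(350,207.6)), plane(c,(245,93),.096),plane(c,(309,117),.077))
E
```

```text
wrist (array([ 0.55846129, -0.08426324,  0.08962105]), np.int64(180), np.float64(0.0010129058920225267))
line (np.float64(-111.92158269464598), np.float64(3.0), np.float64(73.0), np.float64(205.0)) ptr [89.  88.7 87.9 88.2 87.9 87.3 87.4 88.5 88.2 88.8 88.8 88.7 88.7 88.8
 88.8]
[ 0.5598817  -0.08168234  0.07423261] [[ 0.54272239 -0.12423984  0.096     ]] [[ 0.55948616 -0.08121442  0.077     ]]
top (array([ -2.91466729, 336.89800012, 336.55131304]), np.int64(33), np.float64(0.0008347690869641156))
line (np.float64(0.0), np.float64(0.0), np.float64(0.0), np.float64(0.0)) ptr [94.9 94.9 94.9 94.9 94.9 94.9 94.9 94.9 94.9 94.9 94.9 94.9 94.9 94.9
 94.9]
```

```bash
python3 - <<'E'
from h import *
c=cam('wrist')
cr=c['img'][85:155,400:500];cv2.imwrite('pics/ptr.png',cv2.resize(cr,None,fx=8,fy=8,interpolation=cv2.INTER_CUBIC))
ax=np.array([.5585,-.0843])
for a in(84,88,92,96):print(a,proj(c,[[ax[0]+r*np.cos(np.radians(a)),ax[1]+r*np.sin(np.radians(a)),.069] for r in(.097,.121,.131)]).round(1).tolist())
E
```

```text
84 [[427.1, 132.6], [453.8, 137.5], [464.3, 139.5]]
88 [[428.0, 124.2], [454.9, 127.2], [465.5, 128.5]]
92 [[428.2, 115.7], [455.2, 116.9], [465.8, 117.5]]
96 [[427.8, 107.2], [454.8, 106.6], [465.4, 106.4]]
```

View pics/ptr.png

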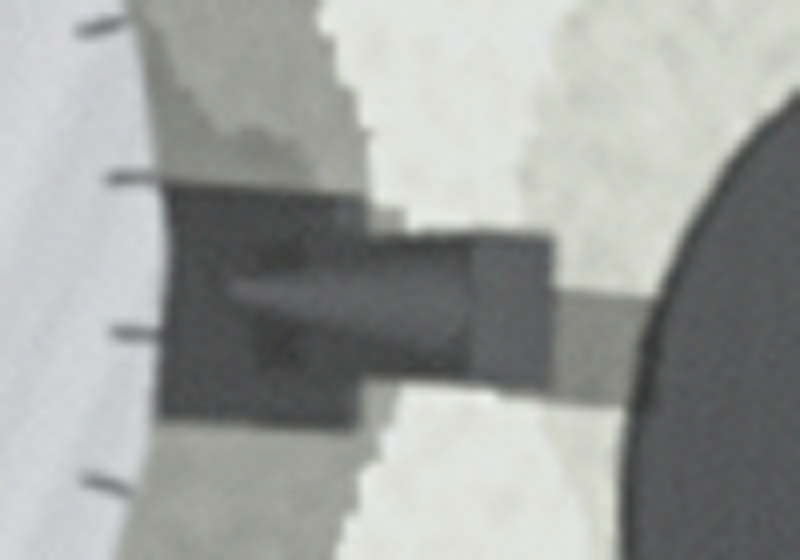

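```bash
python3 -c "
from h import *
o=ctrl.get_obs();print(o['time_s'],o['ee_pos'].round(4),o['eef_rot'].round(4))
d=np.array([.507,-.120])-o['ee_pos'][:2];print(-d[0],d[1])"
```

```text
2.4 [ 0.631  -0.0749  0.3254] [-3.1415e+00  9.0000e-04 -3.1362e+00]
0.12404811422518913 -0.04507466367605059
```

```bash
python3 -m jog '[[5,-2,0,0,0,0],[10,-4,0,0,0,0],[12.4,-4.4,0,0,0,0],[12.4,-4.4,0,0,0,0],[12.4,-4.4,2,0,0,0],[12.4,-4.4,4,0,0,0],[12.4,-4.4,4,0,0,0],[12.4,-4.4,4,0,0,0]]'; python3 - <<'E'
from h import *
for i in range(4):
    c=cam('wrist');o=ctrl.get_obs();print(o['time_s'],o['ee_pos'].round(4),o['force'].round(2))
cv2.imwrite('pics/w2.png',c['img'])
f=axis_fit(c,[.5585,-.0843]);print(f,line_ang(c,[.5585,-.0843]))
E
```

```text
time_s: 3.2
ee_pos: [0.508, -0.12, 0.2853]
eef_rot: [-3.142, 0.0, -3.137]
force: [0.0, 0.2, -0.1]
grip_width: 0.0006
grip_force: 0.0
3.25 [ 0.508  -0.1201  0.2857] [ 0.7   0.31 -0.8 ]
3.3 [ 0.508  -0.1202  0.2858] [0.43 0.11 0.71]
3.35 [ 0.5079 -0.1203  0.2857] [-0.08 -0.08 -0.19]
3.4 [ 0.5078 -0.1203  0.2856] [-0.89  0.54 -0.49]
(array([ 0.56507203, -0.0858112 ,  0.09481471]), np.int64(128), np.float64(0.002429072636950233)) (np.float64(-25.676546734935737), np.float64(174.5), np.float64(29.0), np.float64(140.0))
```

View pics/w2.png

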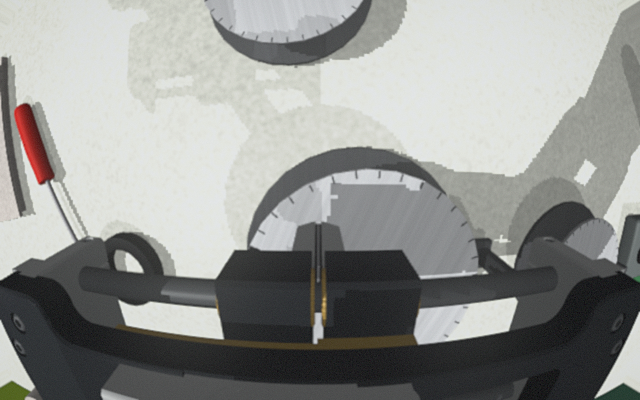

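The view from here is blocked by the gripper, as expected. Before flicking I'll check vertical tracking lag with a small down move.

```bash
cat > poll.py <<'E'
from h import *
for i in range(4):
    ctrl.camera('wrist');o=ctrl.get_obs();print(round(o['time_s'],3),(o['ee_pos']*1000).round(2),o['force'].round(2))
E
python3 -m jog '[[0,0,-0.5,0,0,0]]'|head -2; python3 poll.py; python3 -m jog '[[0,0,0.8,0,0,0]]'|head -2; python3 poll.py
```

```text
time_s: 3.5
ee_pos: [0.5075, -0.1203, 0.29]
3.55 [ 507.74 -120.42  291.04] [ 0.68 -0.47  0.08]
3.6 [ 507.7  -120.45  290.72] [-0.34  0.83  0.22]
3.65 [ 507.62 -120.47  290.37] [-0.12 -0.26 -0.53]
3.7 [ 507.56 -120.44  290.05] [ 0.65  0.34 -0.06]
time_s: 3.8
ee_pos: [0.5077, -0.1205, 0.2822]
3.85 [ 507.3  -120.36  280.22] [-0.93 -0.04 -1.02]
3.9 [ 507.28 -120.37  280.44] [-0.09 -0.09 -0.04]
3.95 [ 507.39 -120.37  280.86] [-0.03  0.25 -0.54]
4.0 [ 507.47 -120.41  281.2 ] [-0.63 -0.36  0.51]
```

```bash
python3 -m jog '[[-1.0,-0.1,0,0,0,0],[-2.2,-0.2,0,0,0,0],[-4.0,-0.2,0,0,0,0],[-6.2,-0.2,0,0,0,0],[-6.4,-0.2,-1.5,0,0,0],[-6.6,-0.2,-4,0,0,0],[-9.5,1.6,-4,0,0,0],[-12.6,3.6,-4,0,0,0]]'; cat > look.py <<'E'
from h import *
import sys,json
AX=[.5585,-.0843]
for i in range(int(sys.argv[1])):
    c=cam('wrist');t=ctrl.get_obs()['time_s']-.05;a=line_ang(c,AX)
    ok=2<=a[1]<=8
    print(round(t,2),np.round(a,1),ctrl.get_obs()['ee_pos'].round(4))
    if ok: open('log.txt','a').write(f'{t} {a[0]}\n')
cv2.imwrite('pics/last.png',c['img'])
E
python3 look.py 4
```

```text
time_s: 4.8
ee_pos: [0.6345, -0.0839, 0.323]
eef_rot: [-3.141, 0.002, -3.139]
force: [0.1, 0.0, 0.2]
grip_width: 0.0003
grip_force: 0.0
4.8 [  0.   0. 146. 201.] [ 0.6375 -0.0806  0.3221]
4.85 [  0.   0. 127. 204.] [ 0.6358 -0.0817  0.3214]
4.9 [  0.   0. 123. 204.] [ 0.6346 -0.0828  0.3211]
4.95 [  0.   0. 126. 204.] [ 0.6338 -0.0835  0.3211]
```

```bash
python3 - <<'E'
from h import *
for i in range(4):
    c=cam('wrist');t=ctrl.get_obs()['time_s']-.05
    th=np.arange(0,360,1.);U=unwrap(c,[.5585,-.0843],.072,np.arange(.056,.087,.001),np.radians(th));p=np.median(U,axis=1)
    j=np.argsort(p)[:12];print(round(t,2),th[j],p[j].round())
cv2.imwrite('pics/last.png',c['img'])
E
```

```text
5.0 [136. 135. 137.  39.  41.  37.  40.  36.  42.  38.  35.  34.] [123. 127. 136. 144. 144. 144. 144. 145. 145. 145. 145. 145.]
5.05 [151. 152. 150.  38.  41.  40.  43.  37.  47.  45.  39.  44.] [125. 127. 138. 145. 145. 145. 146. 146. 146. 146. 146. 146.]
5.1 [167. 166.  39.  37. 165. 168.  38.  36.  43.  42.  41.  40.] [122. 124. 144. 144. 144. 144. 145. 145. 145. 145. 145. 145.]
5.15 [181. 182. 183. 180.  43.  42.  46.  45.  41.  40.  38.  39.] [111. 112. 126. 131. 144. 144. 144. 144. 144. 144. 145. 145.]
```

View pics/last.png

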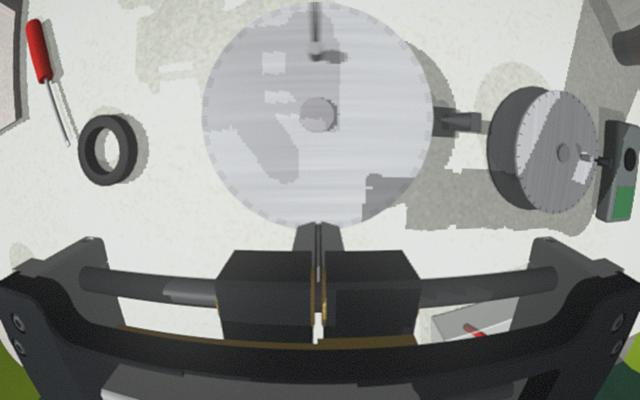

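The wheel spins anticlockwise at ≈5.3 rad/s. The line is at (316,20) px in motion blur and the view of the pointer is clear. I'll lower to hover just above the face and track the wheel.

```bash
cat >> h.py <<'E'
from scipy.ndimage import median_filter
def line_ang(c,ax,z=.072):
    th=np.arange(0,360,.5);U=unwrap(c,ax,z,np.arange(.056,.087,.001),np.radians(th))
    p=np.median(U,axis=1);q=p-median_filter(p,81,mode='wrap')
    v=np.convolve(np.r_[q[-4:],q,q[:4]],np.ones(9)/9,'valid')
    v[(th<40)|(th>320)]=0  # finger / its shadow
    k=v.argmin();d=(th-th[k]+180)%360-180;w=np.where(abs(d)<8,np.clip(-q-.35*-q[k],0,None),0)
    return th[k]+(w*d).sum()/max(w.sum(),1e-9),3 if v[k]<-25 else 0,v[k]
E
python3 -m jog '[[0,0,2,0,0,0],[0,0,3.5,0,0,0],[0,0,4.2,0,0,0],[0,0,4.2,0,0,0],[0,0,4.2,0,0,0]]'; python3 look.py 10
```

```text
time_s: 5.7
ee_pos: [0.6335, -0.084, 0.2802]
eef_rot: [-3.141, 0.0, -3.138]
force: [-1.1, 0.6, 0.6]
grip_width: 0.0008
grip_force: 0.0
5.7 [297.4   0.   -9.1] [ 0.6335 -0.084   0.2804]
5.75 [180.2   0.   -9.9] [ 0.6335 -0.084   0.2805]
5.8 [180.2   0.  -14.2] [ 0.6335 -0.0839  0.2804]
5.85 [180.2   0.  -10.9] [ 0.6335 -0.0839  0.2803]
5.9 [296.1   0.   -7.4] [ 0.6334 -0.0839  0.2802]
5.95 [ 42.4   3.  -45.1] [ 0.6334 -0.0839  0.2801]
6.0 [ 55.5   3.  -61.8] [ 0.6334 -0.0839  0.28  ]
6.05 [ 68.    3.  -74.8] [ 0.6334 -0.0839  0.2799]
6.1 [ 80.6   3.  -75.7] [ 0.6334 -0.0839  0.2798]
6.15 [ 93.3   3.  -76.2] [ 0.6334 -0.0839  0.2798]
```

```bash
J='python3 -m jog'; python3 -m jog '[[0,0,0.4,0,0,0],[0,0,0.4,0,0,0],[0,0,0.4,0,0,0],[0,0,0.4,0,0,0],[0,0,0.4,0,0,0],[0,0,0.4,0,0,0],[0,0,0.4,0,0,0],[0,0,0.4,0,0,0]]'|head -2; python3 look.py 6; python3 -m jog '[[0,0,0,0,0,0],[0,0,0,0,0,0],[0,0,0,0,0,0],[0,0,0,0,0,0],[0,0,0,0,0,0],[0,0,0,0,0,0],[0,0,0,0,0,0],[0,0,0,0,0,0]]'|head -2; python3 look.py 10
```

```text
time_s: 7.0
ee_pos: [0.6334, -0.0839, 0.2757]
7.0 [176.   3. -82.] [ 0.6334 -0.0839  0.2757]
7.05 [176.   3. -82.] [ 0.6334 -0.0839  0.2757]
7.1 [176.   3. -82.] [ 0.6334 -0.0839  0.2757]
7.15 [176.   3. -84.] [ 0.6334 -0.0839  0.2757]
7.2 [176.   3. -81.] [ 0.6334 -0.0839  0.2757]
7.25 [176.   3. -82.] [ 0.6334 -0.0839  0.2757]
time_s: 8.1
ee_pos: [0.6334, -0.0839, 0.2757]
8.1 [150.5   3.  -87.1] [ 0.6334 -0.0839  0.2757]
8.15 [159.5   3.  -89.3] [ 0.6334 -0.0839  0.2757]
8.2 [176.   3. -55.] [ 0.6334 -0.0839  0.2757]
8.25 [176.   3. -81.] [ 0.6334 -0.0839  0.2757]
8.3 [176.   3. -81.] [ 0.6334 -0.0839  0.2757]
8.35 [175.3   3.  -77.4] [ 0.6334 -0.0839  0.2757]
8.4 [204.2   3.  -84.6] [ 0.6334 -0.0839  0.2757]
8.45 [176.   3. -80.] [ 0.6334 -0.0839  0.2757]
8.5 [176.   3. -83.] [ 0.6334 -0.0839  0.2756]
8.55 [176.   3. -83.] [ 0.6334 -0.0839  0.2757]
```

```bash
sed -i 's/cv2.INTER_LINEAR)/cv2.INTER_LINEAR,borderMode=cv2.BORDER_REPLICATE)/; s/v\[(th<40)|(th>320)\]=0/v[(th<40)|(th>320)|(abs(th-180)<25)]=0/' h.py; awk '{a=$2; if(a<155||(a>203)) print}' log.txt > l2; mv l2 log.txt
python3 look.py 8; python3 -m jog '[[0,0,0,0,0,0],[0,0,0,0,0,0],[0,0,0,0,0,0],[0,0,0,0,0,0],[0,0,0,0,0,0],[0,0,0,0,0,0]]'|head -2; python3 look.py 10; cat log.txt
```

```text
8.6 [238.1   3.  -77. ] [ 0.6334 -0.0839  0.2757]
8.65 [246.3   3.  -76.3] [ 0.6334 -0.0839  0.2757]
8.7 [254.5   3.  -77.1] [ 0.6334 -0.0839  0.2757]
8.75 [262.6   3.  -78.9] [ 0.6334 -0.0839  0.2757]
8.8 [270.6   3.  -81.6] [ 0.6334 -0.0839  0.2757]
8.85 [278.5   3.  -82.2] [ 0.6334 -0.0839  0.2757]
8.9 [286.4   3.  -83. ] [ 0.6334 -0.0839  0.2757]
8.95 [294.1   3.  -86.3] [ 0.6334 -0.0839  0.2757]
time_s: 9.6
ee_pos: [0.6334, -0.0839, 0.2757]
9.6 [296.5   0.   -7.9] [ 0.6334 -0.0839  0.2756]
9.65 [300.2   0.   -9.8] [ 0.6334 -0.0839  0.2757]
9.7 [ 42.4   3.  -60.2] [ 0.6334 -0.0839  0.2757]
9.75 [ 49.1   3.  -49.6] [ 0.6334 -0.0839  0.2757]
9.8 [  55.8    3.  -103.2] [ 0.6334 -0.0839  0.2757]
9.85 [  62.6    3.  -100.9] [ 0.6334 -0.0839  0.2757]
9.9 [ 69.3   3.  -99. ] [ 0.6334 -0.0839  0.2757]
9.95 [  75.9    3.  -100. ] [ 0.6334 -0.0839  0.2757]
10.0 [  82.4    3.  -101.2] [ 0.6334 -0.0839  0.2756]
10.05 [  88.9    3.  -100.8] [ 0.6334 -0.0839  0.2757]
5.95 42.38145539906103
6.0 55.51008968609865
6.05 67.96636443404505
6.1000000000000005 80.63176638176638
6.15 93.30007363770251
8.1 150.50529590891037
8.399999999999999 204.22150259067357
8.6 238.05408727719728
8.649999999999999 246.33066994468348
8.7 254.50917711838483
8.75 262.6127684964201
8.799999999999999 270.6401020986954
8.85 278.5390535917902
8.899999999999999 286.38035126234905
8.95 294.1463798530955
9.7 42.35149963423555
9.75 49.096564114080394
9.799999999999999 55.80336617405583
9.85 62.56057316543639
9.899999999999999 69.25487223906453
9.95 75.86283961437336
10.0 82.42657192075797
10.049999999999999 88.93566493955095
```

```bash
cat > fit.py <<'E'
from h import *
D=np.loadtxt('log.txt');D=D[D[:,0]>8.05];t=D[:,0];a=np.unwrap(np.radians(D[:,1]))
t0=t[-1]
def m(p,t): # dw/dt=-w/tau-c
    w,tau,c,a0=p;s=t-t0;e=np.exp(-s/tau);return a0+(w+c*tau)*tau*(1-e)-c*tau*s
s=least_squares(lambda p:(m(p,t)-a)/.005,[2.2,5.8,0.,a[-1]],loss='soft_l1');p=s.x
print('w,tau,c,a0',p.round(4),'rms deg',np.degrees(np.std(m(p,t)-a)),'t0',t0)
P=np.radians(89.6)
T=np.arange(t0,t0+12,.005);A=m(p,T);W=np.gradient(A,T);st=np.argmax(W<0) if (W<0).any() else len(T)-1
print('rest at',T[st],'deg past pointer',np.degrees(A[st]-P)%360)
k=np.floor((A[:st]-P)/(2*np.pi))
for i in np.nonzero(np.diff(k))[0]:print('pass',T[i],W[i])
E
python3 -m jog '[[0,0,0.22,0,0,0],[0,0,0.22,0,0,0],[0,0,0.22,0,0,0],[0,0,0.22,0,0,0],[0,0,0.22,0,0,0],[0,0,0.22,0,0,0]]'|head -2; python3 look.py 14;python3 fit.py
```

```text
time_s: 10.7
ee_pos: [0.6334, -0.0839, 0.2735]
10.7 [302.3   0.   -5.4] [ 0.6334 -0.0839  0.2735]
10.75 [224.7   0.   -4.4] [ 0.6334 -0.0839  0.2735]
10.8 [225.2   0.   -4.9] [ 0.6334 -0.0839  0.2735]
10.85 [226.9   0.   -4.3] [ 0.6334 -0.0839  0.2735]
10.9 [301.9   0.   -6.1] [ 0.6334 -0.0839  0.2735]
10.95 [302.5   0.  -11.8] [ 0.6334 -0.0839  0.2735]
11.0 [203.9   3.  -86.7] [ 0.6334 -0.0839  0.2735]
11.05 [209.4   3.  -95.4] [ 0.6334 -0.0839  0.2735]
11.1 [215.    3.  -83.2] [ 0.6334 -0.0839  0.2735]
11.15 [220.5   3.  -88.6] [ 0.6334 -0.0839  0.2735]
11.2 [225.9   3.  -91.1] [ 0.6334 -0.0839  0.2735]
11.25 [231.2   3.  -90. ] [ 0.6334 -0.0839  0.2735]
11.3 [236.4   3.  -89.2] [ 0.6334 -0.0839  0.2735]
11.35 [241.7   3.  -86. ] [ 0.6334 -0.0839  0.2734]
w,tau,c,a0 [ 1.9105  2.4637 -0.5812 10.5137] rms deg 0.2551981696732368 t0 11.35
rest at 23.350000000001877 deg past pointer 124.27094733164449
pass 13.40500000000032 1.6396558820879363
pass 17.505000000000962 1.4711532718092712
pass 21.840000000001638 1.4385699227946134
```

```bash
sed -i 's/D=D\[D\[:,0\]>8.05\];//; s/^t0=/a[t<7]-=0;t0=/' fit.py; python3 - <<'E'
s=open('fit.py').read()
a=s.index("s=least"); b=s.index("P=np")
s=s[:a]+'''tau0=6.;w0=np.polyfit(t[-6:],a[-6:],1)[0]
for i in range(len(a)-1,0,-1): # unwrap across gaps backwards using model
    g=m([w0,tau0,0,a[-1]],t[:i]);a[:i]+=2*np.pi*np.round(((g-a[:i])[-1])/(2*np.pi)) if t[i]-t[i-1]>.2 else 0
H=lambda p,t:m(p,t)+p[4]*np.cos(m(p,t))+p[5]*np.sin(m(p,t))
f=lambda p:np.r_[(H(p,t)-a)/.005,p[4:]/.02]
s=least_squares(f,[w0,6,.01,a[-1],0,0],bounds=([0,3,0,-99,-.1,-.1],[9,9,.3,99,.1,.1]));p=s.x
cov=np.linalg.pinv(s.jac.T@s.jac)
print('w,tau,c,a0,h',p.round(4),'sd',np.sqrt(np.diag(cov)).round(4),'rms deg',np.degrees(np.std(H(p,t)-a)),'t0',t0);
mm=m
m=lambda p,t:H(p,t)
'''+s[b:]
open('fit.py','w').write(s)
E
python3 fit.py
```

```text
Traceback (most recent call last):
  File "fit.py", line 11, in <module>
    s=least_squares(f,[w0,6,.01,a[-1],0,0],bounds=([0,3,0,-99,-.1,-.1],[9,9,.3,99,.1,.1]));p=s.x
  File "fit.py", line 10, in <lambda>
    f=lambda p:np.r_[(H(p,t)-a)/.005,p[4:]/.02]
                      ~^^^^^
  File "fit.py", line 9, in <lambda>
    H=lambda p,t:m(p,t)+p[4]*np.cos(m(p,t))+p[5]*np.sin(m(p,t))
                 ~^^^^^
  File "fit.py", line 5, in m
    w,tau,c,a0=p;s=t-t0;e=np.exp(-s/tau);return a0+(w+c*tau)*tau*(1-e)-c*tau*s
    ^^^^^^^^^^
ValueError: too many values to unpack (expected 4)
```

```bash
sed -i 's/w,tau,c,a0=p;/w,tau,c,a0=p[:4];/; /^mm=m/d; /^m=lambda/d; s/A=m(p,T)/A=H(p,T)/' fit.py; python3 fit.py
```

```text
w,tau,c,a0,h [ 1.80890e+00  5.94570e+00  4.70000e-03  1.04844e+01 -5.00000e-03
 -1.66000e-02] sd [0.0107 0.3742 0.0302 0.0049 0.0035 0.0018] rms deg 0.06375005318382798 t0 11.35
rest at 23.350000000001877 deg past pointer 313.54541634233306
pass 13.835000000000388 1.1873857196726476
```

```bash
python3 - <<'E'
from h import *
c=cam('wrist');ax=[.5585,-.0843]
P=lambda a,r,z=.069:proj(c,[[ax[0]+r*np.cos(np.radians(a)),ax[1]+r*np.sin(np.radians(a)),z]])[0]
u,v=P(90,.11).astype(int);print(u,v)
x0,y0=u-55,v-35
cv2.imwrite('pics/ptr2.png',cv2.resize(c['img'][y0:y0+70,x0:x0+100],None,fx=8,fy=8,interpolation=cv2.INTER_CUBIC))
for a in(87,89.6,92):print(a,[((P(a,r)-[x0,y0])*8+4).round().tolist() for r in(.097,.121)])
E
```

```text
484 118
87 [[312.0, 337.0], [553.0, 376.0]]
89.6 [[315.0, 283.0], [557.0, 311.0]]
92 [[316.0, 233.0], [558.0, 251.0]]
```

View pics/ptr2.png

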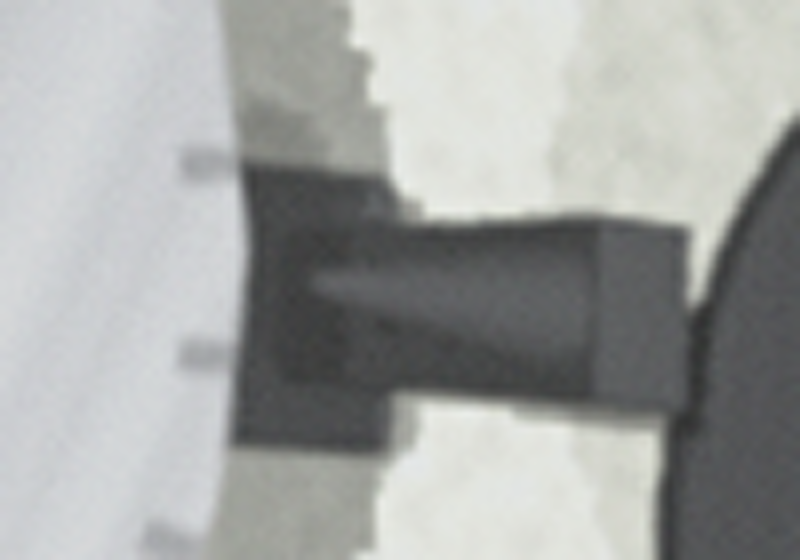

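The cone tip at crop (305,283) matches 89.6° exactly. The fit predicts the pass at 13.83 s at 1.19 rad/s. Reaching the following pass is uncertain, so I'll brake at this one. I'll wait, then track the final approach.

```bash
python3 -m jog '[[0,0,0,0,0,0],[0,0,0,0,0,0],[0,0,0,0,0,0],[0,0,0,0,0,0],[0,0,0,0,0,0],[0,0,0,0,0,0],[0,0,0,0,0,0],[0,0,0,0,0,0]]'|head -2;python3 look.py 1; python3 -m jog '[[0,0,0,0,0,0],[0,0,0,0,0,0],[0,0,0,0,0,0],[0,0,0,0,0,0],[0,0,0,0,0,0],[0,0,0,0,0,0],[0,0,0,0,0,0],[0,0,0,0,0,0]]'|head -2; python3 look.py 6; python3 fit.py
```

```text
time_s: 12.25
ee_pos: [0.6334, -0.0839, 0.2735]
12.25 [227.2   0.   -8.6] [ 0.6334 -0.0839  0.2735]
time_s: 13.1
ee_pos: [0.6334, -0.0839, 0.2735]
13.1 [ 36.4   0.  -10.7] [ 0.6334 -0.0839  0.2735]
13.15 [ 40.2   3.  -67.7] [ 0.6334 -0.0839  0.2735]
13.2 [ 43.9   3.  -64.7] [ 0.6334 -0.0839  0.2734]
13.25 [ 47.6   3.  -60.2] [ 0.6334 -0.0839  0.2735]
13.3 [ 51.8   3.  -85.8] [ 0.6334 -0.0839  0.2735]
13.35 [  55.     3.  -114.6] [ 0.6334 -0.0839  0.2735]
w,tau,c,a0,h [ 1.28170e+00  5.97390e+00  7.00000e-03  1.35443e+01 -5.30000e-03
 -1.66000e-02] sd [0.0027 0.053  0.0037 0.0026 0.002  0.0014] rms deg 0.0923947645203068 t0 13.35
rest at 25.350000000001877 deg past pointer 328.89794111786546
pass 13.840000000000076 1.1838830671542837
```

```bash
python3 look.py 1; python3 -m jog '[[0,0,0,0,0,0],[0,0,0,0,0,0],[0,0,0,0,0,0],[0,0,0.5,0,0,0],[0,0,0.5,0,0,0]]'; python3 look.py 5
```

```text
13.4 [  58.6    3.  -113.3] [ 0.6334 -0.0839  0.2735]
time_s: 13.95
ee_pos: [0.6335, -0.0839, 0.2683]
eef_rot: [-3.142, 0.001, -3.137]
force: [1.2, -0.1, 4.4]
grip_width: 0.0001
grip_force: 2.0
13.95 [  88.8    3.  -113.3] [ 0.6335 -0.0839  0.2686]
14.0 [  88.7    3.  -115.9] [ 0.6335 -0.0839  0.2687]
14.05 [  88.7    3.  -115.9] [ 0.6335 -0.0839  0.2688]
14.1 [  88.7    3.  -115.4] [ 0.6335 -0.0839  0.2688]
14.15 [  88.7    3.  -115.4] [ 0.6335 -0.0839  0.2688]
```

```bash
python3 -m jog '[[0,0,0,0,0,0],[0,0,0,0,0,0],[0,0,0,0,0,0],[0,0,0,0,0,0],[0,0,0,0,0,0]]'; python3 look.py 1; python3 -c "
import cv2;i=cv2.imread('pics/last.png');cv2.imwrite('pics/fin.png',cv2.resize(i[70:170,340:540],None,fx=4,fy=4,interpolation=2))"
```

```text
time_s: 14.7
ee_pos: [0.6334, -0.0839, 0.2685]
eef_rot: [-3.142, 0.0, -3.137]
force: [2.2, 0.3, 4.4]
grip_width: 0.0006
grip_force: 1.9
14.7 [  88.8    3.  -115. ] [ 0.6334 -0.0839  0.2685]
```

View pics/fin.png

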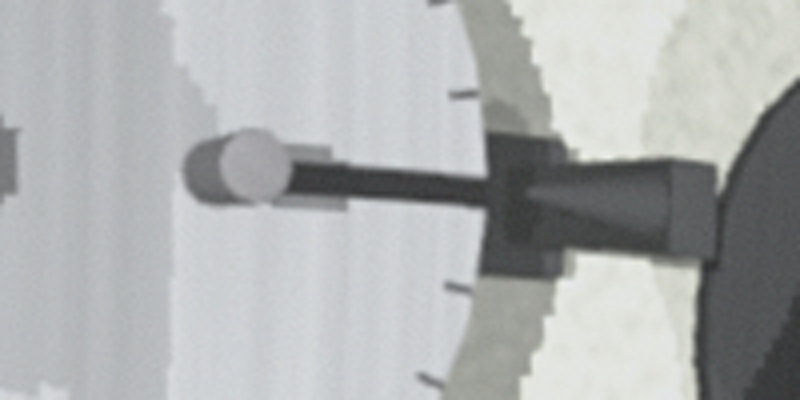

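The index line, running from (290,177) to (487,193) in the crop, aims straight at the pointer tip at (530,194). The wheel is still and pressed at about 4.4 N, so I'm handing in.

```bash
python3 -c "
from station import ctrl;print(ctrl.hand_in())"
```

```text
the job is handed in; nothing more can be done
None
```

The wheel spun freely for over three turns after the flick, then came to rest under a fingertip press with its index line within about 1° of the pointer, and I handed in at 14.75 s with the press (about 4.4 N) still holding it.

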